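# Close the sharps bin on the ward trolley

### The job

The orange lid of the yellow sharps bin is standing proud because its thread is not engaged. Turn the lid back (anticlockwise seen from above) until it drops into the thread, then screw it forward (clockwise) fully home, so that its bar points at the black marks, and let go. Leave the blue-lidded wipes tub where it stands.

Things in the scene. Friction and masses are not known exactly. Their poses are not given: they have to be found in the camera images.
- lid: Orange loose screw lid, 80 g: disc 72 mm wide, 6 thick, with an upright bar across its middle (56 long, 14 wide, 28 above the disc). Origin: centre of the disc's underside; z up, x along the bar. A hidden plug centres it in the bin's mouth. At the start it stands 10.5 mm above the bin's top on two wings; over the slots it falls flat on the top. Held, it must be lowered or let go to fall.
- lid_dot (a point): Black dot on top of the lid's bar at its +x end: 22 mm from the lid's axis, 34 mm above the disc's underside. At the start it points 46 to 80 degrees clockwise (from above) of the bin's green mark near +x; turn it back by that angle. The lid has no spring, and its thread is flat: turning forward does not lower it further.
- bin: Yellow fixed round sharps bin, 100 mm wide (red collar 112), top 120 mm above its origin (centre of underside, z up). Green marks on its top lie 60 degrees anticlockwise (from above) of its +x and -x: with its bar there, within 10 degrees, the lid drops. Black marks on +x and -x: bar there is home, 60 degrees clockwise of green; a hard stop lies 3 degrees beyond.
- tub: Bystander: white wipes tub with blue band and a closed blue lid of the same shape (72 mm disc, 56 x 14 mm bar, white dot); loose, 0.6 kg, 95 mm wide, 156 mm high to the bar's top. Origin: centre of its underside. It stands on either side of the bin; leave it alone.
Mind the look-alikes: they are no part of the job. What is meant by the lid is not red, and is the larger of those in its own colour.

How it is judged:
On the way:
1. the lid has been turned back to the green marks and has dropped into the thread, flat on the bin's top, before being screwed forward (z of lid in the frame of bin below 0.124 m and horizontal distance between lid and bin below 0.006 m and angle between the x axis of lid and the x axis of bin, either way round above 0.7 rad), for 0.1 s.
At the end, for the whole second after the job is handed in: The lid lies flat on the bin (its underside within 4 mm of the bin's top, centred to 6 mm, tilted under 6 degrees), screwed home with its bar within 11 degrees of the black marks, and at rest (z of lid in the frame of bin below 0.124 m and horizontal distance between lid and bin below 0.006 m and angle between the x axis of lid and the x axis of bin, either way round below 0.2 rad and angle between lid's own z axis and vertical below 0.1 rad and linear speed of lid below 0.02 m/s); the robot touches nothing.
It fails at once if the wipes tub is moved by more than 25 mm (distance of tub from where it was at the start of the episode above 0.025 m).
It fails at once if the lid, still standing proud in the mouth, is turned forward (clockwise) until its dot is more than about 55 degrees clockwise of the bin's x axis (z of lid in the frame of bin above 0.125 m and horizontal distance between lid and bin below 0.01 m and y of lid_dot in the frame of bin below -0.018 m).
It also fails if it takes over 38 s, if anything falls off the work surface, if the arm or the gripper's body presses on something with over 40 N, if the wrist force passes 120 N, or if a joint passes its speed limit or range.

### The arm

A 6-joint arm with a two-finger parallel gripper is mounted at the origin on the work surface. World frame = base frame: x ahead of the robot, y to its left, z up, the work surface at z = 0. Lengths are in m, angles in rad, forces in N, time in s.
With the tool pointing down it reaches from about 0.4 to 0.925 m from the base axis. Payload 3.4 kg.
Tool frame: the origin (TCP) lies midway between the tips of the shut fingers; the grasp point (between the pads) lies 19 mm behind it; z points along the fingers, y is the direction in which the jaws open and shut (so a half turn about z gives the same grasp; the last joint's range is limited). The gripper opens to 85 mm and grips with 20 to 120 N. Pads are 22 mm wide; open, the fingers measure 114 mm over their backs; the gripper's body (76 mm by 85 mm) begins 54 mm behind the grasp point. The pads swing forward as they close: fully open they stand 13 mm farther back than shut.
Start: joints at [1.034, 0.307, 1.506, -0, 1.328, -0.073], TCP at [0.257, 0.515, 0.231] pointing down, gripper open.
Joint ranges: [-3.12, 3.12], [-1.05, 2.28], [0.14, 2.33], [-1.42, 4.57], [0.1, 2.73], [-2.68, 2.68]. Speed limits (rad/s): [2.57, 2.57, 3.14, 3.14, 3.14, 3.14].

### API

Orientations are given as a rotation vector (axis times angle).
In Python, from rig import manip gives the robot as it stands. The module is installed in compiled form; this text tells all that it offers.
- The arm moves only by the tool apply_moves, never from a script. Its argument "steps" is a list of rows, each a list of 7 numbers: the shift along the tool's x, y, z in mm, then the turn, a rotation vector about the tool's x, y, z in rad, then the finger opening in mm, from 0 to 85.4. In form: [[x, y, z, wx, wy, wz, jaw], ...]. A call has 1 to 10 rows; each row is the pose to reach, as a shift and turn from the pose commanded when the call began, along the tool's axes at that moment; what a row does not reach only later rows make up. A row lasts 1/8 s, in which the tool goes at most 62.5 mm and 10.7 degrees, less where a joint would pass 70% of its speed; a pose out of reach is approached as far as the arm can. A call with a gripper value outside its range is refused whole. The fingers move at their own pace and stop on an object; "grip_force" is the grip in N (left out, the last holds). Time passes only in rows, so rows that repeat a pose let the fingers close. It gives the time, the measured TCP pose, the force and the opening at its end, in the units of the state.
- manip.get_obs(): the state, without advancing time (a new reading comes with each control period).
- manip.snapshot(name): name is "side" or "top"; returns the picture (384x512x3 uint8, blue, green, red); there is no depth.
- manip.camera_params(name): a dict with "fovy" (degrees; the focal length in pixels is half the picture's height over the tangent of half this angle, whatever the lens; pixels are square), "cx", "cy" (the principal point, pixels), "world_from_camera" (4x4, takes a point from camera to world coordinates). Camera axes: x right, y down, z forward; pixel columns grow to the right and rows downward; lengths in m; the calibration is good to about 2 mm. A picture is of the moment at which its call begins. camera_params takes no time and is no camera call.
- manip.finish_job(): hands the job in, once; it reports no verdict.
The state is a dict: "clock": time; "joints": joint angles; "joint_vel": joint speeds; "joint_torque": joint torques, N m; "position": TCP position; "tcp_rot": TCP orientation; "ft_force": force on the tool from outside, world axes, zero at the start; "ft_torque": the same for the moment, N m; "width": finger opening in m.
Only numpy, scipy, OpenCV 4.12 (cv2) and the standard library are available. Lean on these libraries where they do the work, as an engineer would, in place of code of your own. Each camera call takes 0.05 s, during which the arm holds its last target. There are 200 camera calls.

## Working session

There is one attempt and no reset: what is moved stays moved. The work goes in short steps, Python scripts to look and compute and a tool call to move; the robot and the scene stay as the last step left them, time stands still between calls to the robot, and variables do not carry over. Pictures are saved under pics/ and viewed, about 8 in all and at most 12, crops included, and the job is handed in when it is done.

Besides the shell and the picture viewer there is one more tool, called after "Call:" as name(argument=value, ...) on one line, values as JSON. apply_moves: Moves the arm, as the interface text tells. Its arguments: {"type":"object","properties":{"steps":{"type":"array"},"grip_force":{"type":"number"}},"required":["steps"]}

```bash
mkdir -p pics; python3 - <<'E'
from rig import manip
import cv2,numpy as np
for n in("top","side"):
    im=manip.snapshot(n);cv2.imwrite(f"pics/{n}0.png",im);p=manip.camera_params(n);print(n,p["fovy"],p["cx"],p["cy"],np.round(p["world_from_camera"],4).tolist())
o=manip.get_obs();print(o)
E
```

```text
top 46.33273961384352 263.0568683000736 199.85121817922078 [[0.008, -0.99, 0.1408, 0.4314], [-0.9998, -0.0103, -0.0158, -0.0001], [0.017, -0.1406, -0.9899, 1.0161], [0.0, 0.0, 0.0, 1.0]]
side 52.21361565168361 254.06870331083692 191.97960682679093 [[0.871, -0.3366, 0.3578, 0.2935], [-0.491, -0.6186, 0.6134, -0.42], [0.0149, -0.71, -0.7041, 0.6243], [0.0, 0.0, 0.0, 1.0]]
{'clock': 0.1, 'joints': array([ 1.03447177e+00,  3.07485534e-01,  1.50751197e+00,  5.75843219e-06,
        1.32840100e+00, -7.35262339e-02]), 'joint_vel': array([ 0.0002723 , -0.00036215, -0.00343128,  0.00040461, -0.00107866,
        0.00018878]), 'joint_torque': array([-8.40005741e-04, -4.58529389e+01, -2.52609676e+01, -2.21220253e-04,
        5.64157395e-03, -4.80622884e-05]), 'position': array([0.25643253, 0.51397224, 0.23049201]), 'tcp_rot': array([-7.20367944e-01, -3.05732358e+00,  2.70265819e-03]), 'ft_force': array([-0.3656612 ,  0.28420676,  0.56363735]), 'ft_torque': array([ 0.01577914, -0.01543254,  0.00698355]), 'width': 0.08528303186760679}
```

View pics/top0.png

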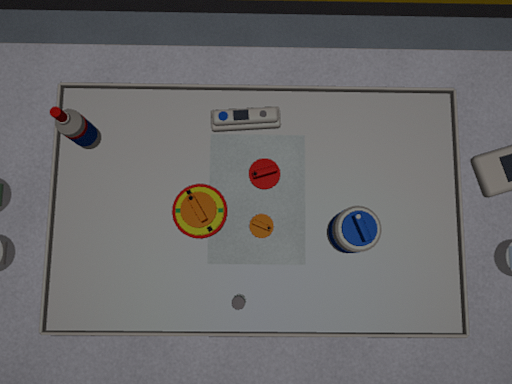

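View pics/side0.png

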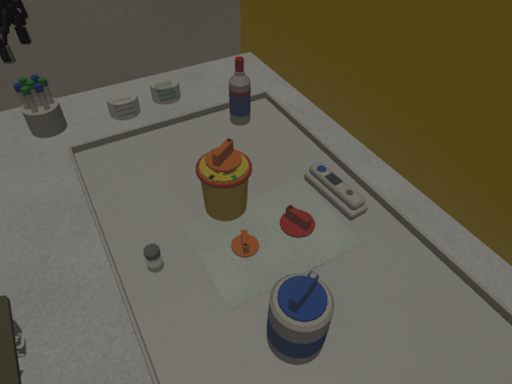

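Candidates in the top view are the orange lid on the bin (200,208), a small orange lid on the mat (261,226), a red lid (264,174) and the tub's blue lid (358,228). The target is the lid on the bin: it is not red, and it is the larger of the two orange ones. Next I'll check it in a close crop.

```bash
python3 - <<'E'
import cv2,numpy as np
a=cv2.imread("pics/top0.png")[175:245,165:235];a=cv2.convertScaleAbs(cv2.resize(a,None,fx=8,fy=8,interpolation=cv2.INTER_CUBIC),alpha=1.3)
cv2.imwrite("pics/c0.png",a)
E
```

```text
(no output)
```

View pics/c0.png

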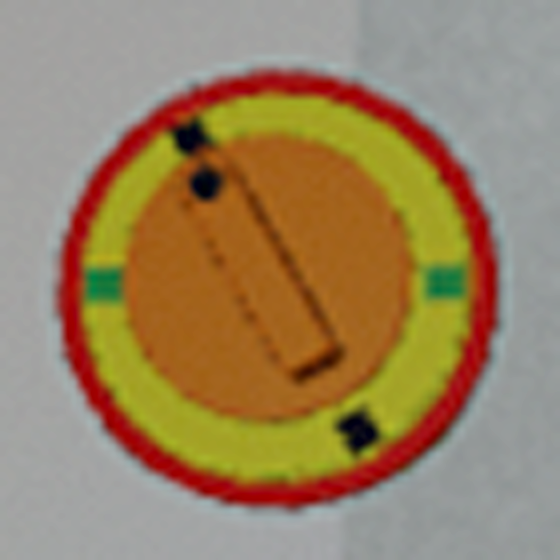

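```bash
cat >h.py <<'E'
from rig import manip
import numpy as np
def ray(n,u,v,z):
    p=manip.camera_params(n);f=192/np.tan(np.radians(p["fovy"]/2));T=np.array(p["world_from_camera"])
    d=T[:3,:3]@[(u-p["cx"])/f,(v-p["cy"])/f,1];return T[:3,3]+d*(z-T[2,3])/d[2]
def proj(n,P):
    p=manip.camera_params(n);f=192/np.tan(np.radians(p["fovy"]/2));T=np.linalg.inv(p["world_from_camera"])
    c=T[:3,:3]@P+T[:3,3];return c[:2]/c[2]*f+[p["cx"],p["cy"]]
E
python3 - <<'E'
from h import *
from scipy.spatial.transform import Rotation as R
g=lambda u,v,z:ray("top",165+(u+.5)/8-.5,175+(v+.5)/8-.5,z)
b1,b2,g1,g2=[g(*q,.12) for q in((190,137),(358,432),(104,285),(445,283))]
cl=[g(*q,.12) for q in ((60,288),(497,288),(280,72),(280,506))]
an=lambda d:np.degrees(np.arctan2(d[1],d[0]))
c=(b1+b2+g1+g2)/4
print((b1+b2)/2,(g1+g2)/2,an(b1-b2),an(g1-g2),np.linalg.norm(cl[0]-cl[1]),np.linalg.norm(cl[2]-cl[3]))
d=g(206,184,.1645);e=d-c;print(d,an(e),np.hypot(*e[:2]),"radius expect .022")
t1=g(318,365,.1645);print("bar",an(d-t1))
print("side proj of bin top centre",proj("side",c))
o=manip.get_obs();print(R.from_rotvec(o["tcp_rot"]).as_matrix().round(4))
u,v=proj("top",np.array([0.4,0.1,0.12]))
print("tub",ray("top",361,227,.12))
E
```

```text
[0.53684408 0.11450877 0.12      ] [0.53677211 0.11423168 0.12      ] 30.792243027942586 90.91379691770787 0.10931579258425349 0.10955186026976088
[0.55544729 0.12561044 0.1645    ] 31.091737594304707 0.02176606685525811 radius expect .022
bar 32.846390354211344
side proj of bin top centre [224.54116531 164.30258707]
[[-8.948e-01  4.465e-01 -9.000e-04]
 [ 4.465e-01  8.948e-01 -1.500e-03]
 [ 1.000e-04 -1.800e-03 -1.000e+00]]
tub [ 0.50579933 -0.21143803  0.12      ]
```

The crop shows the black marks at crop pixels (190,137) and (358,432), the green marks at (104,285) and (445,283), and the dot at (206,184). So +x is the upper-left black mark, and the lid has to go about 60° anticlockwise to reach the left green mark. The bin centre is about (0.537, 0.114), and the bar lies at a yaw of about 32°. I'll move above it with the jaw axis at −58.5°.

Call:
apply_moves(steps=[[-54,-29,0,0,0,0.21,85],[-108,-58,0,0,0,0.42,85],[-161,-87,0,0,0,0.6,85],[-215,-116,0,0,0,0.8,85],[-268,-145,0,0,0,1.0,85],[-322,-174,0,0,0,1.2,85],[-375,-203,5,0,0,1.4,85],[-429,-232,10,0,0,1.6,85],[-429,-232,15,0,0,1.8,85],[-429,-232,15,0,0,1.97,85]], grip_force=40)

```text
clock: 1.35
position: [0.5368, 0.114, 0.2151]
tcp_rot: [-2.896, -1.216, 0.004]
ft_force: [-0.3, -0.0, 0.2]
width: 0.0848
```

```bash
cat >>h.py <<'E'
from scipy.spatial.transform import Rotation as R
def st(tgt,yaw):
    "tool-frame shift mm to world target, and wz to bring tool y to yaw deg"
    o=manip.get_obs();M=R.from_rotvec(o["tcp_rot"]).as_matrix()
    y=np.degrees(np.arctan2(M[1,1],M[0,1]));dz=(y-yaw+90)%180-90
    print("t",round(o["clock"],2),"pos",o["position"].round(4),"yawY",round(y,2),"tilt",M[:2,2].round(4),"F",o["ft_force"].round(1),"T",o["ft_torque"].round(2),"w",round(o["width"],4),"j6",o["joints"][5].round(2))
    print("shift mm",(M.T@(np.array(tgt)-o["position"])*1000).round(1),"wz",np.radians(dz).round(3))
E
python3 -c "
from h import *
st([.5368,.1144,.16],-58.5)"
```

```text
t 1.35 pos [0.5368 0.114  0.2151] yawY -44.45 tilt [-0.0025 -0.0002] F [-0.3 -0.   0.2] T [-0.01  0.   -0.04] w 0.0848 j6 0.91
shift mm [ 0.4 -0.2 55.1] wz 0.245
```

Call:
apply_moves(steps=[[0,0,0,0,0,0.15,85],[0,0,20,0,0,0.23,85],[0,0,45,0,0,0.23,85],[0,0,60,0,0,0.23,70],[0,0,70,0,0,0.23,60],[0,0,73,0,0,0.23,50],[0,0,73,0,0,0.23,40],[0,0,73,0,0,0.23,40]])

```text
clock: 2.35
position: [0.5376, 0.1155, 0.144]
tcp_rot: [3.013, 0.889, 0.002]
ft_force: [0.1, -0.3, 0.3]
width: 0.04
```

```bash
python3 -c "
from h import *
import cv2
st([.5368,.1144,.1405],-58.5)
a=manip.snapshot('side')[90:240,150:300];b=manip.snapshot('top')[155:255,150:250]
cv2.imwrite('pics/c1.png',np.hstack([cv2.resize(a,(400,400),interpolation=2),cv2.resize(b,(400,400),interpolation=2)]))"
```

```text
t 2.35 pos [0.5376 0.1155 0.144 ] yawY -57.12 tilt [0.0014 0.0002] F [ 0.1 -0.3  0.3] T [ 0.    0.02 -0.02] w 0.04 j6 1.13
shift mm [-1.3  0.5  3.5] wz 0.024
```

View pics/c1.png

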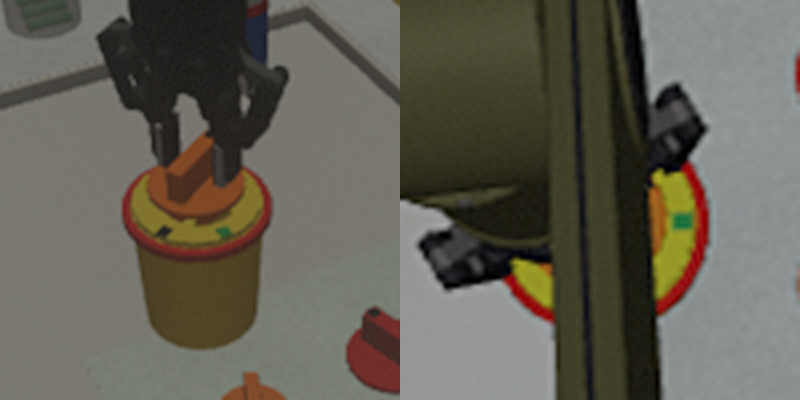

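The fingers straddle the bar of the orange lid on the bin, about (190,165) in the left crop. The tips are just above the disc. Next I'll close on the bar.

Call:
apply_moves(steps=[[-1,0.5,3,0,0,0.02,30],[-1,0.5,3,0,0,0.02,20],[-1,0.5,3,0,0,0.02,10],[-1,0.5,3,0,0,0.02,8],[-1,0.5,3,0,0,0.02,8],[-1,0.5,3,0,0,0.02,8]])

```text
clock: 3.2
position: [0.5363, 0.1144, 0.1402]
tcp_rot: [-3.022, -0.859, 0.001]
ft_force: [-1.0, 0.3, -0.7]
width: 0.0135
```

```bash
python3 -c "
from h import *
st([.5368,.1144,.1405],-.0)"
```

```text
t 3.2 pos [0.5363 0.1144 0.1402] yawY -58.27 tilt [-0.0003 -0.    ] F [-1.   0.3 -0.7] T [ 0.01  0.03 -0.02] w 0.0135 j6 1.15
shift mm [ 0.4  0.3 -0.3] wz -1.017
```

Gripped at 13.5 mm, with no side load. Now turn it back 59° to green.

Call:
apply_moves(steps=[[0,0,0,0,0,-0.13,8],[0,0,0,0,0,-0.26,8],[0,0,0,0,0,-0.4,8],[0,0,0,0,0,-0.54,8],[0,0,0,0,0,-0.68,8],[0,0,0,0,0,-0.82,8],[0,0,0,0,0,-0.94,8],[0,0,0,0,0,-1.03,8],[0,0,0,0,0,-1.03,8],[0,0,0,0,0,-1.03,8]])

```text
clock: 4.45
position: [0.5366, 0.1145, 0.1403]
tcp_rot: [2.208, 2.234, 0.0]
ft_force: [0.0, -0.1, -1.0]
width: 0.0132
```

```bash
python3 -c "
from h import *
import cv2
st([.5368,.1144,.130],.9)
a=manip.snapshot('side')[90:240,150:300];b=manip.snapshot('top')[155:255,150:250]
cv2.imwrite('pics/c2.png',np.hstack([cv2.resize(a,(400,400),interpolation=2),cv2.resize(b,(400,400),interpolation=2)]))"
```

```text
t 4.45 pos [0.5366 0.1145 0.1403] yawY 0.66 tilt [0.0002 0.0001] F [ 0.  -0.1 -1. ] T [-0.   -0.03  0.05] w 0.0132 j6 0.12
shift mm [-0.1  0.2 10.3] wz -0.004
```

View pics/c2.png

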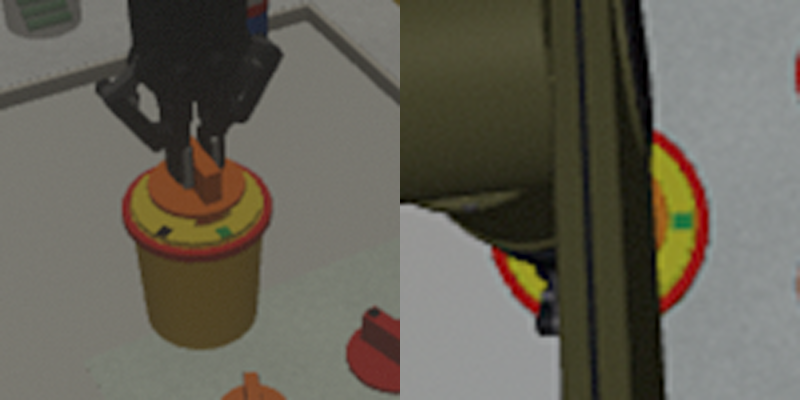

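The bar has turned with the gripper and now points at the green mark, left crop (225,232). I'll lower it 10 mm into the slots, slowly.

Call:
apply_moves(steps=[[0,0,2,0,0,0,8],[0,0,4,0,0,0,8],[0,0,6,0,0,0,8],[0,0,8,0,0,0,8],[0,0,10,0,0,0,8],[0,0,10,0,0,0,8]])

```text
clock: 5.3
position: [0.5363, 0.1144, 0.1301]
tcp_rot: [-2.207, -2.236, 0.001]
ft_force: [-0.2, 0.3, -0.8]
width: 0.0132
```

```bash
python3 -c "
from h import *
st([.5368,.1144,.130],.9)"
```

```text
t 5.3 pos [0.5363 0.1144 0.1301] yawY 0.74 tilt [-0.0004 -0.0001] F [-0.2  0.3 -0.8] T [ 0.    0.02 -0.03] w 0.0132 j6 0.12
shift mm [-0.   0.5  0.1] wz -0.003
```

It went down without resistance. I'll let go so it seats fully, look, then regrip.

Call:
apply_moves(steps=[[0,0,0,0,0,0,20],[0,0,0,0,0,0,24],[0,0,0,0,0,0,24],[0,0,0,0,0,0,24]])

```text
clock: 5.8
position: [0.5365, 0.1144, 0.1304]
tcp_rot: [2.207, 2.236, 0.0]
ft_force: [0.4, 0.2, -0.6]
width: 0.024
```

```bash
python3 -c "
from h import *
import cv2
st([.5368,.1144,.130],.9)
a=manip.snapshot('side')[110:210,170:270]
cv2.imwrite('pics/c3.png',cv2.resize(a,(600,600),interpolation=2))"
```

```text
t 5.8 pos [0.5365 0.1144 0.1304] yawY 0.75 tilt [ 0.0002 -0.    ] F [ 0.4  0.2 -0.6] T [0.   0.02 0.06] w 0.024 j6 0.12
shift mm [-0.   0.3  0.4] wz -0.003
```

View pics/c3.png

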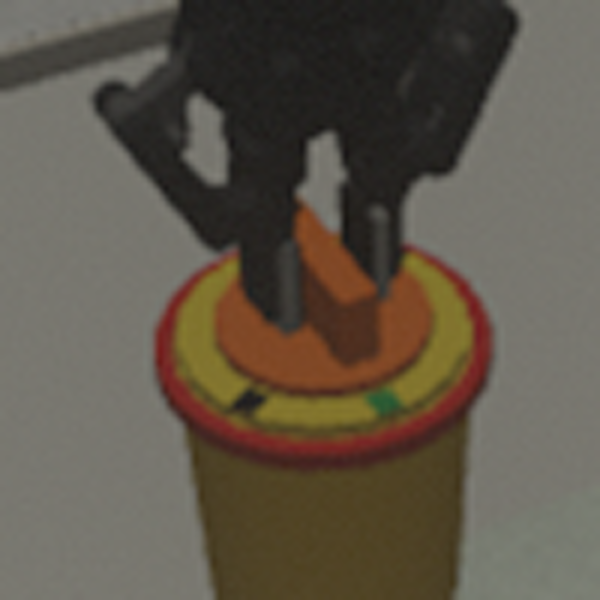

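The lid now lies flat on the bin's top, with no gap at the disc edge (330,390), and its bar points at the green mark (383,403). I'll regrip and screw it forward 60°.

Call:
apply_moves(steps=[[0,0,0,0,0,0,12],[0,0,0,0,0,0,8],[0,0,0,0,0,0,8],[0,0,0,0,0,0,8]])

```text
clock: 6.35
position: [0.5366, 0.1144, 0.1305]
tcp_rot: [2.207, 2.236, 0.0]
ft_force: [-0.8, 0.0, 2.8]
width: 0.0131
```

Call:
apply_moves(steps=[[0,0,0,0,0,0.13,8],[0,0,0,0,0,0.26,8],[0,0,0,0,0,0.4,8],[0,0,0,0,0,0.54,8],[0,0,0,0,0,0.68,8],[0,0,0,0,0,0.82,8],[0,0,0,0,0,0.95,8],[0,0,0,0,0,1.04,8],[0,0,0,0,0,1.04,8],[0,0,0,0,0,1.04,8]])

```text
clock: 7.6
position: [0.5365, 0.1148, 0.1305]
tcp_rot: [-3.025, -0.846, -0.001]
ft_force: [-1.4, 2.1, 3.3]
width: 0.0132
```

```bash
python3 -c "
from h import *
st([.5368,.1144,.130],-59.2)"
```

```text
t 7.6 pos [0.5365 0.1148 0.1305] yawY -58.76 tilt [0.0002 0.0006] F [-1.4  2.1  3.3] T [0.34 0.11 0.01] w 0.0132 j6 1.16
shift mm [0.  0.5 0.5] wz 0.008
```

Home to within 0.5°. Release, rise and move well clear for a final look.

Call:
apply_moves(steps=[[0,0,0,0,0,0,25],[0,0,0,0,0,0,35],[0,0,0,0,0,0,40],[0,0,-15,0,0,0,40],[0,0,-50,0,0,0,40],[0,0,-100,0,0,0,40],[0,50,-110,0,0,0,40],[0,-50,-110,0,0,0,40]])

```text
clock: 8.6
position: [0.5369, 0.1172, 0.2434]
tcp_rot: [3.028, 0.82, 0.014]
ft_force: [-0.3, 1.1, -0.9]
width: 0.04
```

```bash
python3 -c "
from h import *
st([.38,.32,.25],-59.2)"
```

```text
t 8.6 pos [0.5369 0.1172 0.2434] yawY -59.7 tilt [ 0.0096 -0.0021] F [-0.3  1.1 -0.9] T [ 0.1  -0.   -0.02] w 0.04 j6 1.18
shift mm [ -33.1 -254.2   -8.5] wz -0.009
```

Call:
apply_moves(steps=[[-8,-60,-5,0,0,0,40],[-16,-120,-5,0,0,0,40],[-24,-180,-5,0,0,0,40],[-33,-240,-5,0,0,0,40],[-33,-250,-5,0,0,0,40],[-33,-250,-5,0,0,0,40]])

```text
clock: 9.35
position: [0.3725, 0.3224, 0.2461]
tcp_rot: [3.025, 0.847, 0.002]
ft_force: [0.0, 0.6, 0.2]
width: 0.04
```

```bash
python3 -c "
from h import *
import cv2
st([.38,.32,.25],-59.2)
b=manip.snapshot('top');a=manip.snapshot('side')[110:210,170:270];cv2.imwrite('pics/t4.png',b);b=b[175:245,165:235]
print('tub', 0)
cv2.imwrite('pics/c4.png',np.hstack([cv2.resize(a,(400,400),interpolation=2),cv2.resize(b,(400,400),interpolation=2)]))"
```

```text
t 9.35 pos [0.3725 0.3224 0.2461] yawY -58.72 tilt [0.0016 0.0001] F [0.  0.6 0.2] T [-0.05 -0.06  0.03] w 0.04 j6 1.65
shift mm [ 5.2  5.9 -3.9] wz 0.008
tub 0
```

View pics/c4.png

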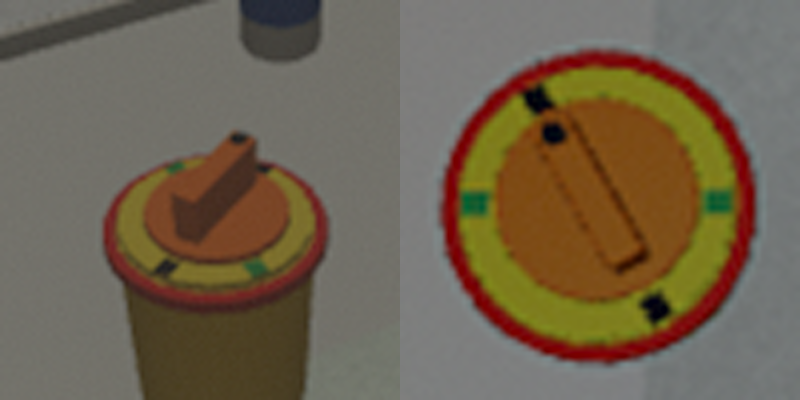

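The lid lies flat and centred. Its bar, with the dot at (553,132), points at the black marks (538,98) and (656,307), and the arm is clear. Handing in.

```bash
python3 -c "
from h import *
print(manip.finish_job())
import cv2
d=lambda f:cv2.imread(f)[195:260,320:390].astype(int)
print('tub diff',abs(d('pics/top0.png')-d('pics/t4.png')).mean())"
```

```text
the job is handed in; nothing more can be done
None
tub diff 1.106153846153846
```

I turned the lid back 59° to the green marks and lowered it 10 mm into the thread. I then let go so it could seat, regripped it, screwed it forward about 59.6° and released it. The job was handed in at about 9.5 s of the 38 s allowed; it reports no verdict.

**Lid:** The last pictures show it flat and centred on the bin, with its bar at the black marks. At release the gripper was about 0.5° from the black-mark direction.

**Forces:** The wrist force read no more than about 4 N at every check.

**Tub:** Its patch of the top picture is unchanged to within noise (mean difference 1.1 grey levels), so it did not move.

**Disagreement:** The red collar measured 109.5 mm wide against the stated 112, probably because it sits a little below the height I assumed. Nothing else disagreed or failed.

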